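Take a sample cylinder off its latched hooks and set it on the balance

TASK

Two steel gas-sample cylinders hang on latched hook stands. Free the shorter, stouter one: press down the black thumb pad at the back of its stand's sprung keeper until the keeper snaps open and stays open, then lift the cylinder straight up off the hooks by its black knob and stand it upright and gently in the middle of the balance's round pan. Leave the longer, slimmer cylinder hanging where it is.

Things in the scene. Friction and masses are not known exactly. Their poses are not given: they have to be found in the camera images.
- short_cylinder: Shorter, stouter steel cylinder, 0.26-0.44 kg. Origin: centre of underside, 60 mm above the bench; z up. Body 48 mm dia, 65 tall; neck 16 dia. Crossbar along y, 10 dia, 94 long, axis 85 mm above the underside, rests in two open-topped hooks 64 mm apart. Upright black knob on top, 26 dia, 110 to 138 mm above the underside: grip its sides. A 30 mm lift straight up clears the hook tips.
- keeper (a joint): Angle (rad) of the short cylinder's keeper, a see-saw on a level axis parallel to the crossbar, 38 mm behind it, 157 mm above the bench. 0 = shut: two 60 mm steel rods lie level 3.5 mm above the crossbar, over the hooks. 1.4 = open: rods upright behind the crossbar, tips 220 mm above the bench. Over-centre spring: holds shut below 0.55, beyond it snaps open and stays.
- keeper_pad (a point): Centre of the top face of that keeper's black thumb pad, 32 mm front to back, 44 wide, 5 thick, on the tail. Shut: 177 mm above the bench, sloping up rearwards 17 deg, 95 mm from the cylinder's axis, straight behind it (away from the robot, up to 17 deg askew), square to the crossbar. About 8 N moves it down an arc; it snaps open by 32 mm down, 40 mm is safe. Clear space beneath.
- pan (a point): Centre of the top face of the balance's round steel pan, 120 mm diameter, 70 mm above the bench. The balance is a fixed white case, 220 by 180 mm, its top 58 mm high.
- long_cylinder: The longer, slimmer steel cylinder, to be left hanging on an identical second stand. Origin: centre of its underside, 20 mm above the bench; body 32 mm dia, 105 mm tall, same crossbar and knob; knob top 198 mm above the bench, the highest point of that stand.
Mind the look-alikes: they are no part of the job. Leave any pink look-alike of the part that bears keeper alone.

How it is judged:
By the outcome, as a careful person would: the job done as asked, in the order asked, and still so for the second after the job is handed in, with the robot touching nothing.
It also fails if it takes over 51 s, if anything falls off the work surface, if the arm or the gripper's body presses on something with over 40 N, if the wrist force passes 120 N, or if a joint passes its speed limit or range.

ROBOT

A 6-joint arm with a two-finger parallel gripper is mounted at the origin on the work surface. World frame = base frame: x ahead of the robot, y to its left, z up, the work surface at z = 0. Lengths are in mm, angles in rad, forces in N, time in s.
With the tool pointing down it reaches from about 350 to 975 mm from the base axis. Payload 7.1 kg.
Tool frame: the origin (TCP) lies midway between the tips of the shut fingers; the grasp point (between the pads) lies 19 mm behind it (ctrl.pinch_z is the distance from the TCP to the grasp point, in mm); z points along the fingers, y is the direction in which the jaws open and shut (so a half turn about z gives the same grasp; the last joint's range is limited). The gripper opens to 88 mm and grips with 3 to 60 N. Pads are 20 mm wide; open, the fingers measure 115 mm over their backs; the gripper's body (75 mm by 178 mm) begins 61 mm behind the grasp point.
Start: joints at [1.326, 0.423, 1.63, -0, 1.089, -0.019], TCP at [139.898, 609.125, 222.675] pointing down, gripper open.
Joint ranges: [-3, 3], [-0.9, 2.11], [0.09, 2.58], [-1.31, 4.45], [0.11, 2.69], [-2.54, 2.54]. Speed limits (rad/s): [2.39, 2.39, 3.01, 3.14, 3.14, 3.14].

INTERFACE

Orientations are given as a rotation vector (axis times angle).
In Python, from workcell import ctrl gives the robot as it stands.
- The arm moves only by the tool jog_arm, never from a script. Its arguments are lists of equal length, an entry for each row: "xyz": the shift along the world's x, y, z in mm, a list of three; "yaw": the turn about the world's z in degrees. A call has 1 to 20 rows; each row shifts and turns the pose as measured when the row begins; what a row does not reach is not made up. A row lasts 1/12 s, in which the tool goes at most 41.7 mm and 7.16 degrees, less where a joint would pass 70% of its speed; a pose out of reach is approached as far as the arm can. A call with a gripper value outside its range is refused whole. "gripper" is the closure, from 0 (fully open) to 1 (shut), set as the call begins (left out, the last holds). The fingers move at their own pace and stop on an object; the grip force is fixed at half the most. Time passes only in rows, so rows that do not move let the fingers close. It gives the time, the measured TCP pose, the force and the opening at its end, in the units of the state.
- ctrl.get_obs(): the state, without advancing time (a new reading comes with each control period).
- ctrl.get_image(name): name is "side" or "top"; returns a dict with "img" (384x512x3 uint8, blue, green, red), "K" (3x3 intrinsics, pixels), "R" (3x3) and "t" (3): a world point X has camera coordinates R X + t. Camera axes: x right, y down, z forward; pixel columns grow to the right and rows downward; lengths in mm; the calibration is good to about 2 mm. A picture is of the moment at which its call begins. There is no depth.
- ctrl.close_job(): hands the job in, once; it reports no verdict.
Trained networks look in a picture, given as the dict that the camera call returned (one of the last four; its "shot" number tells which), for a name from the list of things; names that differ only in an ending like _2 or _b are one class to them, and where a whole thing is asked for, a point or a joint stands for the part that bears it (a point fixed in the world has none). Each returns a list of dicts, best first, with "confidence" (0 to 1); they miss things now and then, are a little off and sometimes report something else, mostly with a low value. They report only what shows in the picture. A call takes as long as a camera call. They do not tell look-alikes from the thing itself.
- ctrl.find_in(picture, thing): "centre" ([column, row] as shares, 0 to 1, of the picture: columns of its width, rows of its height, amid what is visible of it).
- ctrl.regions_of(picture, thing): "region" (384x512 bool, what is visible of it) and "centre" ([column, row] as shares, 0 to 1, of the picture: columns of its width, rows of its height, amid what is visible of it).
- ctrl.pinpoint(picture, thing): "centre" ([column, row] as shares, 0 to 1, of the picture: columns of its width, rows of its height: a listed point, or the origin of a listed thing).
The state is a dict: "t": time; "qpos": joint angles; "qvel": joint speeds; "joint_torque": joint torques, N m; "ee_pos": TCP position; "orientation": TCP orientation; "ft_force": force on the tool from outside, world axes, zero at the start; "moment": the same for the moment, N m; "width": finger opening in mm.
Only numpy, scipy, OpenCV 4.12 (cv2) and the standard library are available. Lean on these libraries where they do the work, as an engineer would, in place of code of your own. Each camera call takes 0.05 s, during which the arm holds its last target.

## Working session

There is one attempt and no reset: what is moved stays moved. The work goes in short steps, Python scripts to look and compute and a tool call to move; the robot and the scene stay as the last step left them, time stands still between calls to the robot, and variables do not carry over. Pictures are saved under pics/ and viewed, and the job is handed in when it is done.

Besides the shell and the picture viewer there is one more tool, called after "Request:" as name([rows], argument=value, ...), one row to a line, values as JSON. jog_arm: Moves the arm, as the interface text tells. Its arguments: {"type":"object","properties":{"xyz":{"type":"array","items":{"type":"array","items":{"type":"number"}}},"yaw":{"type":"array","items":{"type":"number"}},"gripper":{"type":"number"}},"required":["xyz","yaw"]}

```bash
mkdir -p pics
cat > h.py <<'E'
import numpy as np, cv2, pickle
from workcell import ctrl
def snap(n,tag):
    p=ctrl.get_image(n); cv2.imwrite(f'pics/{tag}_{n}.png',p['img']); pickle.dump({k:p[k] for k in p},open(f'pics/{tag}_{n}.pkl','wb')); return p
def ray(p,c):
    d=p['R'].T@np.linalg.solve(p['K'],[c[0],c[1],1.]); o=-p['R'].T@p['t']; return o,d
def atz(p,c,z):
    o,d=ray(p,c); return o+d*(z-o[2])/d[2]
def proj(p,X):
    u=p['K']@(p['R']@np.array(X,float)+p['t']); return u[:2]/u[2]
def tri(a,ca,b,cb):
    A=[];r=[]
    for p,c in((a,ca),(b,cb)):
        o,d=ray(p,c); d=d/np.linalg.norm(d); P=np.eye(3)-np.outer(d,d); A.append(P); r.append(P@o)
    X=np.linalg.solve(sum(A),sum(r)); return X, [np.round(proj(p,X)-c,1) for p,c in((a,ca),(b,cb))]
E
python3 - <<'E'
from h import *
for n in('top','side'):
    p=snap(n,'a'); print(n,'cam',np.round(-p['R'].T@p['t']))
    for th in('short_cylinder','keeper','keeper_pad','pan','long_cylinder'):
        for f in('find_in','pinpoint'):
            try: r=getattr(ctrl,f)(p,th)
            except Exception as e: print(th,f,e); continue
            print(th,f,[(np.round(np.array(q['centre'])*[512,384],1).tolist(),round(q['confidence'],2)) for q in r])
o=ctrl.get_obs();print(o)
E
```

```text
top cam [ 286.   22. 1100.]
short_cylinder find_in [([250.3, 150.2], 0.82)]
short_cylinder pinpoint [([248.4, 152.2], 0.74)]
keeper find_in [([110.7, 264.6], 0.81), ([246.3, 116.2], 0.67)]
keeper pinpoint it knows: keeper_pad, long_cylinder, pan, short_cylinder
keeper_pad find_in [([113.1, 267.8], 0.88), ([245.8, 116.5], 0.73)]
keeper_pad pinpoint [([245.5, 103.4], 0.86), ([108.2, 250.2], 0.7)]
pan find_in [([350.5, 181.1], 0.9)]
pan pinpoint [([352.9, 173.5], 0.73)]
long_cylinder find_in [([148.1, 168.7], 0.55)]
long_cylinder pinpoint [([160.2, 178.9], 0.7)]
side cam [ -72. -575.  845.]
short_cylinder find_in [([286.7, 184.6], 0.67)]
short_cylinder pinpoint [([286.1, 194.5], 0.82)]
keeper find_in [([135.2, 162.1], 0.83), ([301.5, 151.4], 0.8), ([340.4, 276.3], 0.22)]
keeper pinpoint it knows: keeper_pad, long_cylinder, pan, short_cylinder
keeper_pad find_in [([301.2, 153.8], 0.79), ([136.3, 155.7], 0.65)]
keeper_pad pinpoint [([305.5, 150.5], 0.88), ([141.9, 149.6], 0.71)]
pan find_in [([340.8, 276.2], 0.65)]
pan pinpoint [([349.4, 262.7], 0.7)]
long_cylinder find_in [([212.0, 148.1], 0.56)]
long_cylinder pinpoint [([216.6, 171.3], 0.84), ([284.0, 196.3], 0.71)]
{'t': 1.0, 'qpos': array([ 1.32597999e+00,  4.23093482e-01,  1.62991562e+00, -3.15243522e-06,
        1.08857539e+00, -1.90054346e-02]), 'qvel': array([-0.00107583,  0.00031023, -0.00078067,  0.00033377, -0.00145837,
        0.00051666]), 'joint_torque': array([ 2.33991332e-04, -5.44583523e+01, -2.74042243e+01,  6.44819252e-02,
        1.65506563e-02, -9.80279367e-06]), 'ee_pos': array([139.91032776, 609.12093047, 222.67298353]), 'orientation': array([3.53947090e-01, 3.12158641e+00, 1.21333268e-05]), 'ft_force': array([-0.26406302, -0.71374615, -0.99999825]), 'moment': array([-0.02049412, -0.03218236, -0.04500353]), 'width': 87.62178088695461}
```

View pics/a_top.png

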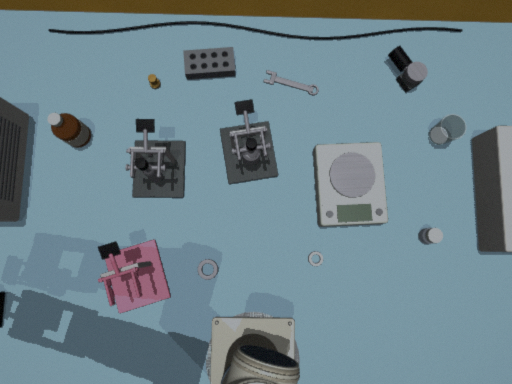

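View pics/a_side.png

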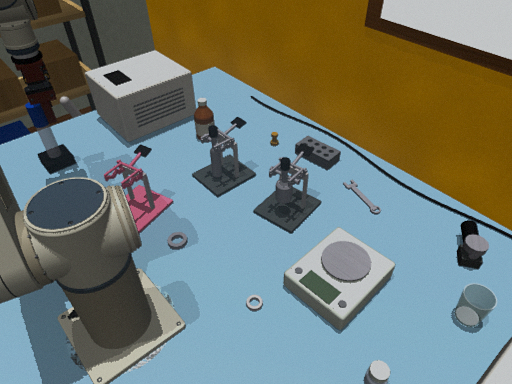

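Run:
```python
from h import *
t,s=[pickle.load(open(f'pics/a_{n}.pkl','rb')) for n in('top','side')]
for nm,a,b in(('short',(248.4,152.2),(286.1,194.5)),('pad',(245.5,103.4),(305.5,150.5)),('pan',(352.9,173.5),(349.4,262.7)),('padpink',(108.2,250.2),(141.9,149.6)),('long',(160.2,178.9),(216.6,171.3))):
    print(nm,*tri(t,a,s,b))
a=cv2.resize(t['img'][70:230,170:330],(560,560),interpolation=2);cv2.imwrite('pics/crop1.png',a)
a=cv2.resize(s['img'][100:230,220:350],(560,560),interpolation=2);cv2.imwrite('pics/crop2.png',a)
```

```text
short [543.27000333  18.99619455  60.09145569] [array([ 0.7, -1. ]), array([-1.1,  0.2])]
pad [632.70916573  31.32361418 168.77273485] [array([-0.6,  0.8]), array([ 0.8, -0.2])]
pan [ 491.21221067 -259.76877294   56.05483766] [array([ 0.7, -0.8]), array([-1.1,  0.3])]
padpink [279.29738428 334.43168202 175.88836604] [array([ 0.2, -0.3]), array([-0.3,  0. ])]
long [468.21877518 253.55117925  44.20783792] [array([ 0.2, -0.4]), array([-0.4,  0. ])]
```

View pics/crop1.png

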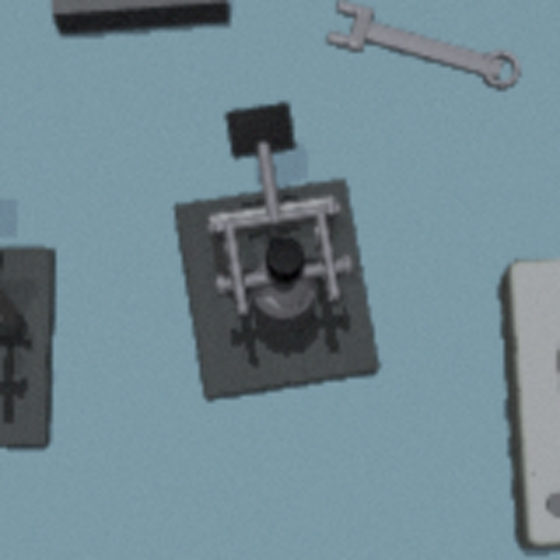

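View pics/crop2.png

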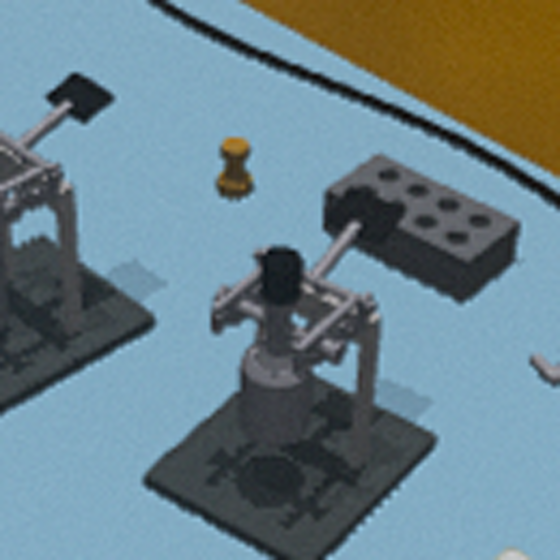

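Candidate keeper pads in the top picture:
- (244,107), on the middle dark stand. Its body is short and stout and hangs high.
- (145,125), on the left dark stand with the slim long cylinder.
- (108,250), on the pink look-alike.

I choose the middle one. Both crops show the stout body and a shut keeper. The balance pan is at (353,174).

Run:
```python
from h import *
t,s=[pickle.load(open(f'pics/a_{n}.pkl','rb')) for n in('top','side')]
c=lambda x,y:(170+x/3.5,70+y/3.5); d=lambda x,y:(220+x*130/560,100+y*130/560)
print('pad top@177',atz(t,c(261,130),177),'side',atz(s,d(367,215),177), tri(t,c(261,130),s,d(367,215)))
k=atz(t,c(286,252),198);print('knob top@198',k, 'side@184',atz(s,d(281,275),184))
L=atz(t,c(223,284),145);R=atz(t,c(346,264),145);print('crossbar',L,R,(L+R)/2,np.degrees(np.arctan2(*(L-R)[:2])))
L=atz(t,c(215,222),157);R=atz(t,c(335,206),157);print('axle',L,R,(L+R)/2,np.degrees(np.arctan2(*(L-R)[:2])))
for p,z in((t,70),(s,70)):
    for th in('pan',):
        # segment pan by ellipse of brighter/darker disc
        pass
print('pan',atz(t,(352.9,174.5),70),atz(s,(346,262),70))
a=cv2.resize(t['img'][130:240,300:410],(560,560),interpolation=2);cv2.imwrite('pics/crop3.png',a)
a=cv2.resize(s['img'][215:325,280:390],(560,560),interpolation=2);cv2.imwrite('pics/crop4.png',np.hstack([a]))
```

```text
pad top@177 [622.34257586  31.93468653 177.        ] side [622.96803283  27.20475918 177.        ] (array([625.07244983,  31.03974678, 173.34668703]), [array([ 0.4, -0.6]), array([-0.6,  0.2])])
knob top@198 [531.14070855  13.69446463 198.        ] side@184 [530.8381614   12.60684964 184.        ]
crossbar [521.77094122  56.73272823 145.        ] [537.74905335 -28.86901576 145.        ] [529.75999728  13.93185623 145.        ] -10.572954192555047
axle [562.66740269  62.78385479 157.        ] [575.79173035 -20.19488815 157.        ] [569.22956652  21.29448332 157.        ] -8.987730746684928
pan [ 483.55717767 -254.09117126   70.        ] [ 479.40243118 -259.83659705   70.        ]
```

View pics/crop3.png

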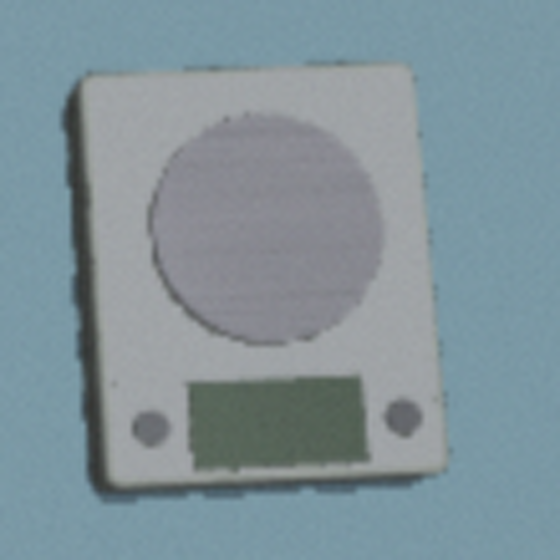

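View pics/crop4.png

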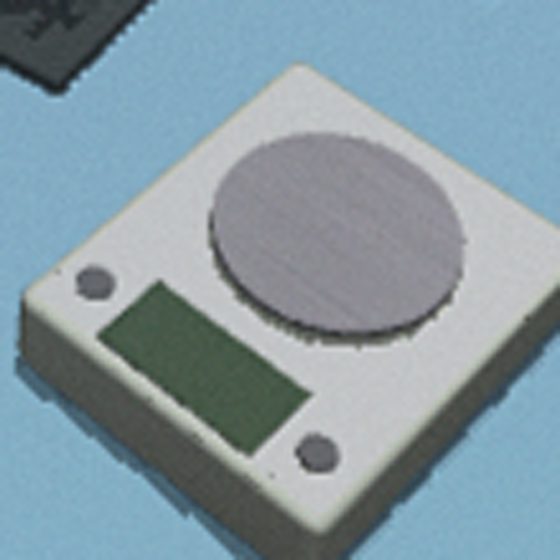

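Estimates:
- Cylinder axis: about (530.5, 13.5), with the stand askew by about 10.2°.
- Pad: about (624, 30).
- Pan: about (483, -256).
- Jaw turn needed: +23°, to lie parallel to the crossbar.

I'll rise with the gripper shut and travel to a point above the pad.

Request:
jog_arm([
  [0,0,30],
  [0,0,30],
  [10,-12,20],
  [22,-26,0],
  [22,-26,0],
  [22,-26,0],
  [22,-26,0],
  [22,-26,0],
  [22,-26,0],
  [22,-26,0],
  [22,-26,0],
  [22,-26,0],
  [22,-26,0],
  [22,-26,0],
  [22,-26,0],
  [22,-26,0],
  [22,-26,0],
  [22,-26,0],
  [22,-26,0],
  [22,-26,0],
], yaw=[0,0,0,3,3,3,3,3,3,3,2,0,0,0,0,0,0,0,0,0], gripper=1)

```text
t: 2.67
ee_pos: [533.4, 135.9, 309.0]
orientation: [-0.324, 3.117, 0.009]
ft_force: [0.5, 0.5, -0.6]
width: 0.6
```

Request:
jog_arm([
  [20,-23,0],
  [20,-23,0],
  [20,-23,0],
  [20,-23,0],
  [12,-13,-20],
  [0,0,-30],
  [0,0,-30],
  [0,0,-15],
  [0,0,0],
  [0,0,0],
], yaw=[-1,-1,0,0,0,0,0,0,0,0])

```text
t: 3.5
ee_pos: [635.2, 16.0, 212.4]
orientation: [-0.251, 3.116, 0.005]
ft_force: [-0.5, -0.7, 0.2]
width: 0.0
```

Run:
```python
from h import *
s=snap('side','b');t=snap('top','b')
print(ctrl.get_obs()['ee_pos'])
a=cv2.resize(s['img'][70:220,220:370],(400,400),interpolation=2);b=cv2.resize(t['img'][50:200,170:320],(400,400),interpolation=2);cv2.imwrite('pics/b.png',np.hstack([a,b]))
```

```text
[635.65571118  16.19290295 213.5318489 ]
```

View pics/b.png

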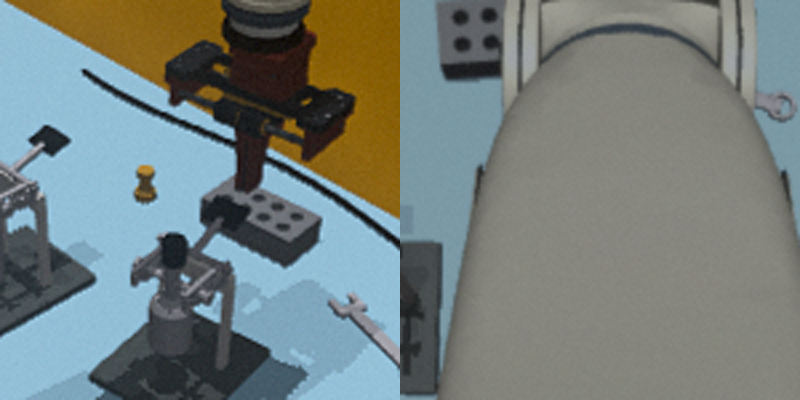

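The side view shows the shut fingertips at crop (247,188), a little behind and to the right of the pad at (225,212). I'll shift by (-9, +14) and press.

Request:
jog_arm([
  [-5,7,0],
  [-4,7,0],
  [0,0,0],
  [0,0,0],
], yaw=[0,0,0,0])

```text
t: 3.93
ee_pos: [627.8, 32.6, 218.6]
orientation: [-0.252, 3.107, 0.005]
ft_force: [0.6, -0.1, -0.1]
width: 0.7
```

Run:
```python
from h import *
s=snap('side','c');o=ctrl.get_obs();print(o['ee_pos'],proj(s,o['ee_pos']),proj(s,[624,30.5,177]))
cv2.imwrite('pics/c.png',cv2.resize(s['img'][90:200,250:360],(500,500),interpolation=2))
```

```text
[627.90495017  32.64065901 218.66961792] [306.16454281 136.01213662] [304.60732897 149.24337499]
```

View pics/c.png

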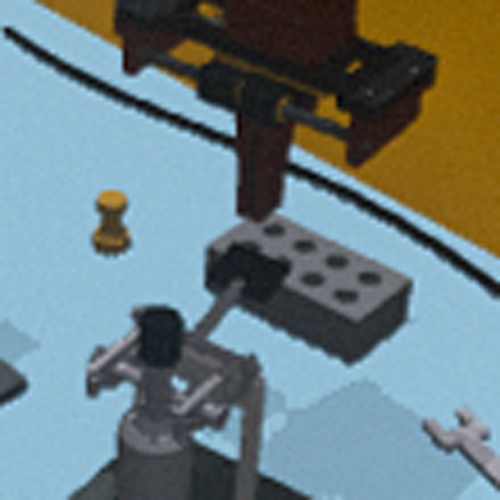

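Request:
jog_arm([
  [-1,-1,-15],
  [-1,-1,-12],
  [0,0,-8],
  [0,0,-6],
  [0,0,-6],
  [0,0,-6],
  [0,0,-6],
  [0,0,-6],
], yaw=[0,0,0,0,0,0,0,0])

```text
t: 4.65
ee_pos: [632.1, 32.0, 157.1]
orientation: [-0.252, 3.09, 0.006]
ft_force: [-1.8, -1.7, 5.3]
width: 0.2
```

Request:
jog_arm([
  [-2,0,-7],
  [-2,0,-7],
  [-1,0,-7],
  [0,0,-5],
], yaw=[0,0,0,0])

```text
t: 4.98
ee_pos: [627.6, 31.6, 128.9]
orientation: [-0.251, 3.089, 0.005]
ft_force: [-0.3, 0.1, 0.1]
width: 0.7
```

Run:
```python
from h import *
s=snap('side','d');o=ctrl.get_obs();print(o['ee_pos'],o['orientation'],o['ft_force'])
cv2.imwrite('pics/d.png',cv2.resize(s['img'][90:200,250:360],(500,500),interpolation=2))
```

```text
[626.92838257  31.55206334 127.76924854] [-0.2510702   3.09066212  0.00560547] [-0.48919592 -0.24453689 -1.0895707 ]
```

View pics/d.png

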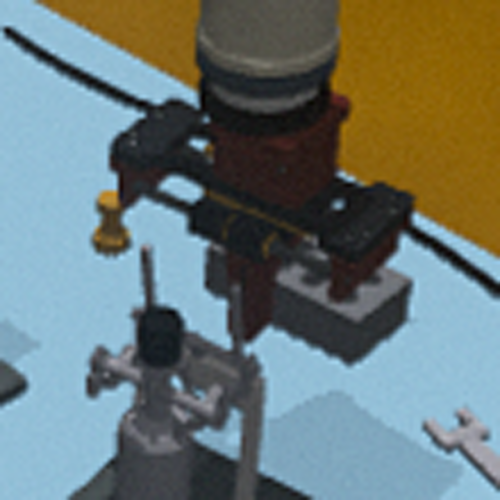

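The keeper has snapped open. In the crop the rods stand upright at (148,270) and (237,310), and the force is back to about 0. I'll go up, open the gripper and move over the knob.

Request:
jog_arm([
  [0,0,15],
  [0,0,25],
  [0,0,30],
  [0,0,30],
  [0,0,30],
  [0,0,25],
  [-15,-3,0],
  [-25,-5,0],
  [-25,-5,0],
  [-20,-3,0],
  [0,0,0],
  [0,0,0],
  [0,0,0],
], yaw=[0,0,0,0,0,0,0,0,0,0,0,0,0])

```text
t: 6.12
ee_pos: [533.3, 15.0, 283.0]
orientation: [-0.252, 3.104, 0.007]
ft_force: [0.3, 0.1, -0.9]
width: 0.6
```

Request:
jog_arm([
  [0,0,0],
  [0,0,0],
], yaw=[0,0], gripper=0)

```text
t: 6.28
ee_pos: [535.0, 15.2, 282.8]
orientation: [-0.252, 3.104, 0.007]
ft_force: [-0.1, -1.2, 1.0]
width: 10.3
```

Request:
jog_arm([
  [-3,-1,-20],
  [-1,-1,-20],
  [0,0,-15],
  [0,0,-10],
  [0,0,0],
], yaw=[1,0,0,0,0])

```text
t: 6.7
ee_pos: [535.7, 13.8, 215.6]
orientation: [-0.281, 3.097, 0.007]
ft_force: [-0.9, 0.4, -0.3]
width: 43.5
```

Run:
```python
from h import *
s=snap('side','e');o=ctrl.get_obs();print(o['ee_pos'],o['orientation'],o['width'],proj(s,o['ee_pos']),proj(s,[530.8,13.5,198]))
cv2.imwrite('pics/e.png',cv2.resize(s['img'][90:200,240:350],(550,550),interpolation=2))
```

```text
[536.15748407  13.75434505 216.45251712] [-0.28135917  3.09624958  0.00695782] 47.26443226946945 [286.90447723 153.02617177] [285.20526509 159.51070714]
```

View pics/e.png

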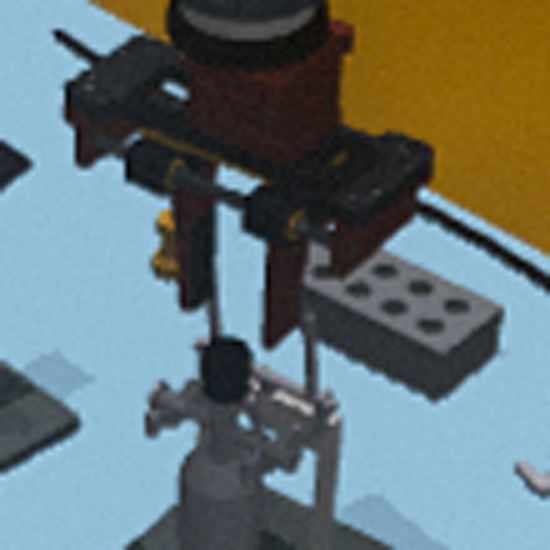

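Request:
jog_arm([
  [-3,0,0],
  [-3,0,-8],
  [-1,0,-8],
  [-1,0,-8],
  [-1,0,-6],
], yaw=[0,0,0,0,0], gripper=0.3)

```text
t: 7.17
ee_pos: [529.7, 13.9, 187.8]
orientation: [-0.281, 3.089, 0.006]
ft_force: [-0.2, 0.5, -0.6]
width: 61.3
```

Request:
jog_arm([
  [0,0,-6],
  [0,0,-5],
  [0,0,-1],
  [0,0,0],
], yaw=[0,0,0,0])

```text
t: 7.5
ee_pos: [528.4, 13.9, 172.8]
orientation: [-0.281, 3.092, 0.006]
ft_force: [-0.3, 0.4, 1.2]
width: 61.5
```

Run:
```python
from h import *
s=snap('side','f');o=ctrl.get_obs();print(o['ee_pos'],o['orientation'],o['width'],o['ft_force'])
cv2.imwrite('pics/f.png',cv2.resize(s['img'][90:200,240:350],(550,550),interpolation=2))
```

```text
[528.37889079  13.94461654 172.87021301] [-0.28123975  3.09181299  0.00639061] 61.320633031257714 [-0.47588728 -0.25994786  0.80972268]
```

View pics/f.png

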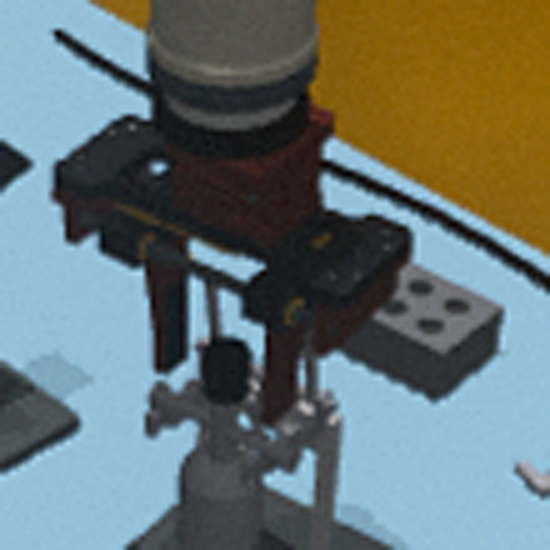

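Knob sits between the open fingers. Shift +2.5 mm in x and close.

Request:
jog_arm([
  [2.5,0,0.5],
  [0,0,0],
], yaw=[0,0])

```text
t: 7.72
ee_pos: [531.5, 13.9, 173.7]
orientation: [-0.281, 3.091, 0.006]
ft_force: [0.7, -0.1, -0.5]
width: 61.3
```

Request:
jog_arm([
  [0,0,0],
  [0,0,0],
  [0,0,0],
  [0,0,0],
  [0,0,0],
  [0,0,0],
  [0,0,0],
  [0,0,0],
], yaw=[0,0,0,0,0,0,0,0], gripper=1)

```text
t: 8.38
ee_pos: [532.5, 14.0, 174.9]
orientation: [-0.281, 3.089, 0.006]
ft_force: [-0.1, 0.0, -0.1]
width: 25.3
```

Request:
jog_arm([
  [0,0,6],
  [0,0,10],
  [0,0,12],
  [0,0,12],
], yaw=[0,0,0,0])

```text
t: 8.72
ee_pos: [529.0, 14.0, 214.0]
orientation: [-0.282, 3.098, 0.007]
ft_force: [0.1, -0.2, -3.1]
width: 25.4
```

Run:
```python
from h import *
s=snap('side','g');o=ctrl.get_obs();print(o['ee_pos'],o['orientation'],o['width'],o['ft_force'])
cv2.imwrite('pics/g.png',cv2.resize(s['img'][90:200,240:350],(550,550),interpolation=2))
```

```text
[530.5142868   13.97977937 216.59134696] [-0.2812949   3.09381683  0.00684309] 25.352944859178898 [ 0.81153372 -0.73652585 -1.62262477]
```

View pics/g.png

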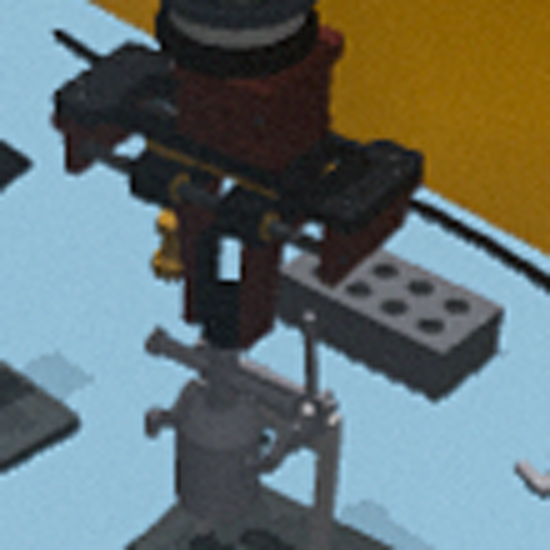

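Request:
jog_arm([
  [0,0,16],
  [0,0,20],
  [0,0,20],
  [0,0,16],
  [-12,0,6],
  [-18,-10,0],
  [-14,-20,0],
  [-4,-25,0],
  [0,-27,0],
  [0,-27,0],
  [0,-27,0],
  [0,-27,0],
  [0,-27,0],
  [0,-25,0],
  [0,-22,0],
  [0,-15,0],
  [0,-8,0],
  [0,0,0],
  [0,0,0],
  [0,0,0],
], yaw=[0,0,0,0,0,0,0,0,0,0,0,0,0,0,0,0,0,0,0,0])

```text
t: 10.43
ee_pos: [474.7, -255.3, 304.2]
orientation: [-0.285, 3.089, 0.008]
ft_force: [0.5, 0.8, -3.5]
width: 25.3
```

Run:
```python
from h import *
s=snap('side','i');t=snap('top','i');o=ctrl.get_obs();print(o['ee_pos'],o['orientation'],o['width'],o['ft_force'])
cv2.imwrite('pics/i.png',s['img']);cv2.imwrite('pics/i2.png',t['img'])
print('pan',atz(t,(352.6,174.6),70),atz(s,(346.4,260.4),70))
```

```text
[ 474.81300188 -254.97138923  304.22689604] [-0.2860719   3.08896033  0.00772097] 25.362148029171713 [-0.12426438  0.23434344 -2.43961127]
pan [ 483.27625044 -253.29585629   70.        ] [ 483.912226   -257.32582853   70.        ]
```

View pics/i.png

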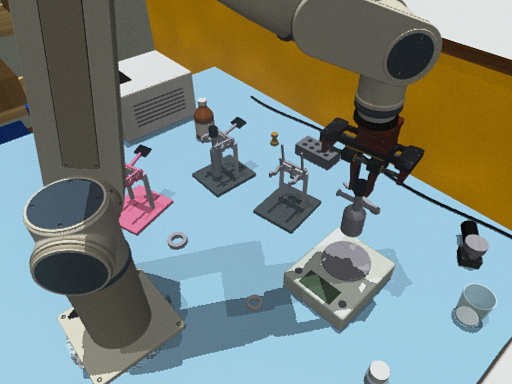

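Cylinder is held upright in the side view, over the pan's rear-left edge region. Stand empty, keeper still open and the other stand untouched. I'll shift +10 mm in x and descend.

Request:
jog_arm([
  [4,0,-10],
  [4,0,-18],
  [2,0,-20],
  [0,0,-18],
  [0,0,-14],
  [0,0,-8],
  [0,0,0],
  [0,0,0],
], yaw=[0,0,0,0,0,0,0,0])

```text
t: 11.2
ee_pos: [487.5, -249.2, 210.6]
orientation: [-0.297, 3.086, 0.007]
ft_force: [-0.1, 0.3, -2.6]
width: 25.5
```

Run:
```python
from h import *
s=snap('side','j');o=ctrl.get_obs();print(o['ee_pos'],o['orientation'],o['width'],o['ft_force'])
e=o['ee_pos'];print('expected underside px',proj(s,[e[0]-1.5,e[1]-.5,e[2]-115]),'pan',proj(s,[483.6,-255.3,70]))
cv2.imwrite('pics/j.png',cv2.resize(s['img'][180:290,290:400],(550,550),interpolation=2))
```

```text
[ 487.51094545 -249.21970865  210.79699345] [-0.29683827  3.08542576  0.00718789] 25.310518566423518 [-1.48573166  1.39437526 -3.58043233]
expected underside px [346.06886798 251.34817905] pan [345.66922514 259.96922295]
```

View pics/j.png

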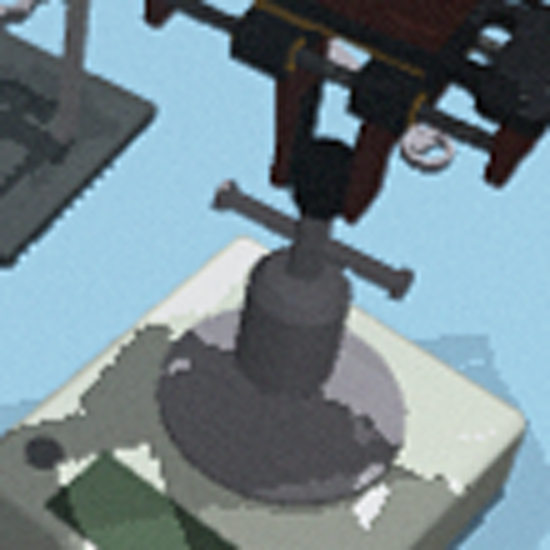

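Run:
```python
from h import *
s=pickle.load(open('pics/j_side.pkl','rb'))
for h in (0,65,85,110,138):
    print(h,(proj(s,[486,-249.7,95.8+h])-[290,180])*5)
print('1mm x,y', (proj(s,[496,-249.7,95.8])-proj(s,[486,-249.7,95.8]))*.5,(proj(s,[486,-239.7,95.8])-proj(s,[486,-249.7,95.8]))*.5)
```

```text
0 [280.2985396  356.72458251]
65 [300.92853614 266.08052053]
85 [307.68593417 236.38987055]
110 [316.4268963  197.98383825]
138 [326.62729103 153.1653522 ]
1mm x,y [ 1.34410596 -1.06819875] [-1.61058738 -1.21404613]
```

Request:
jog_arm([
  [-1,-2,-6],
  [-1,-2,-6],
  [-1,-1,-4],
  [0,0,-2],
  [0,0,0],
], yaw=[0,0,0,0,0])

```text
t: 11.67
ee_pos: [486.0, -255.7, 194.0]
orientation: [-0.297, 3.081, 0.002]
ft_force: [1.0, 0.2, -3.5]
width: 25.0
```

Request:
jog_arm([
  [0,0,-2],
  [0,0,-2],
  [0,0,-1.5],
  [0,0,0],
], yaw=[0,0,0,0])

```text
t: 12.0
ee_pos: [486.2, -256.1, 188.4]
orientation: [-0.296, 3.08, 0.001]
ft_force: [-0.6, 1.0, -2.0]
width: 25.4
```

Request:
jog_arm([
  [0,0,-1],
  [0,0,-1],
  [0,0,0],
], yaw=[0,0,0])

```text
t: 12.25
ee_pos: [486.4, -256.1, 186.4]
orientation: [-0.296, 3.08, 0.001]
ft_force: [-0.1, -0.2, -2.8]
width: 25.2
```

Run:
```python
from h import *
s=snap('side','k');o=ctrl.get_obs();print(o['ee_pos'],o['orientation'],o['width'],o['ft_force'],o['moment'])
cv2.imwrite('pics/k.png',cv2.resize(s['img'][190:300,290:400],(550,550),interpolation=2))
```

```text
[ 486.32361935 -256.10785339  186.41230115] [-2.95810560e-01  3.07973114e+00  8.90088567e-04] 25.077059168599526 [-0.32196437  0.38590189 -2.92393409] [ 0.02739345  0.04266235 -0.01052983]
```

View pics/k.png

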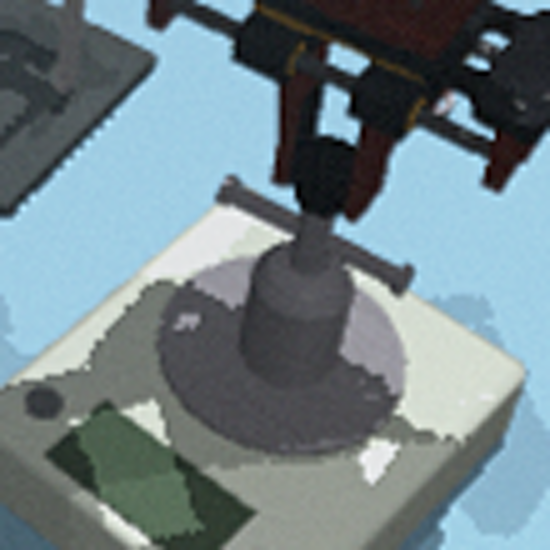

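Run:
```python
from h import *
s=ctrl.get_image('side');t=snap('top','k')
for p,n in((s,'side'),(t,'top')):
    for th in('short_cylinder','pan'):
        for f in('pinpoint','regions_of'):
            for q in getattr(ctrl,f)(p,th)[:2]: print(n,th,f,np.round(np.array(q['centre'])*[512,384],1),round(q['confidence'],2))
print(proj(s,[483.6,-255.3,70]))
cv2.imwrite('pics/k2.png',cv2.resize(s['img'][210:280,310:380],(580,580),interpolation=2))
cv2.imwrite('pics/k3.png',cv2.resize(t['img'][130:240,300:410],(400,400),interpolation=2))
```

```text
side short_cylinder pinpoint [349.7 257.9] 0.92
side short_cylinder regions_of [351.1 244.4] 0.64
side pan pinpoint [348.5 261.5] 0.77
side pan regions_of [338.4 277.5] 0.73
top short_cylinder pinpoint [352.3 170.6] 0.4
top short_cylinder regions_of [355.3 176.4] 0.65
top pan pinpoint [351.6 173. ] 0.74
top pan regions_of [331.7 189.8] 0.83
[345.66922514 259.96922295]
```

View pics/k2.png

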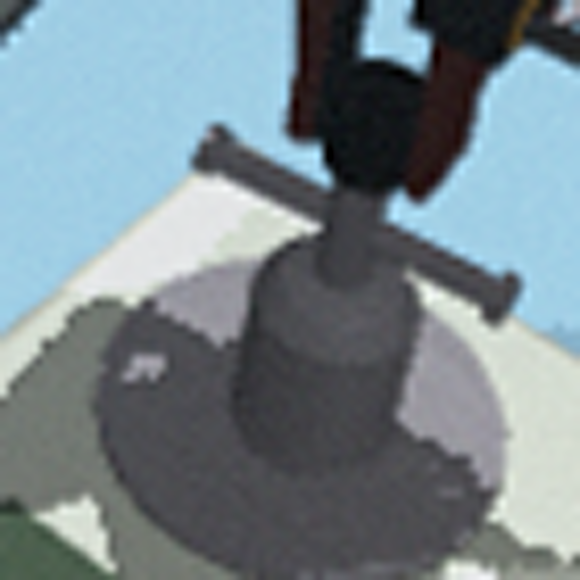

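View pics/k3.png

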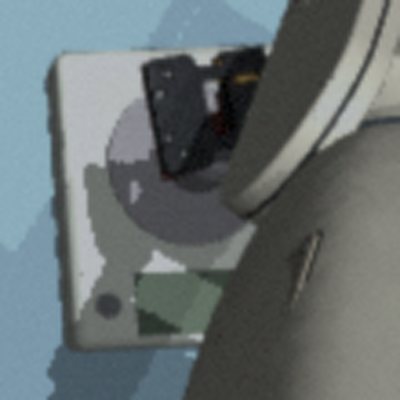

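Run:
```python
from h import *
from scipy.spatial.transform import Rotation as Ro
from scipy.optimize import least_squares
for rv in([-0.281,3.089,.006],[-0.2958,3.0797,.0009]):
    M=Ro.from_rotvec(rv).as_matrix(); print('toolz',np.round(M[:,2],4),'tooly',np.round(M[:,1],4))
s=pickle.load(open('pics/k_side.pkl','rb'))
f=lambda q:(q-np.array([310,210]))*580/70
# model render: silhouette edges; params x,y,z,rx,ry,yaw
def model(p):
    R=Ro.from_euler('xyz',[p[3],p[4],p[5]]).as_matrix(); o=np.array(p[:3])
    P=lambda v:f(proj(s,o+R@np.array(v,float)))
    cam=-s['R'].T@s['t']; v=R.T@(cam-o); a=np.arctan2(v[1],v[0]); n=np.array([-np.sin(a),np.cos(a),0])
    return dict(el=[P(24*n+[0,0,5]),P(24*n+[0,0,60])],er=[P(-24*n+[0,0,5]),P(-24*n+[0,0,60])],
      b1=P([0,47,85]),b2=P([0,-47,85]),bot=P([24*np.cos(a),24*np.sin(a),0]),kt=P([0,0,124]))
m=model([485,-256.6,71.4,0,0,np.radians(10.5)])
for k in m: print(k,np.round(m[k],0).tolist())
def res(p):
    m=model(p); r=[]
    for key,pts in(('el',[(250,280),(233,400)]),('er',[(420,290),(397,415)])):
        a,b=m[key]; d=(b-a)/np.linalg.norm(b-a)
        r+=[ (np.array(q)-a)@[-d[1],d[0]] for q in pts]
    r+=list(m['b1']-[213,150])+list(m['b2']-[503,296])+[m['bot'][1]-472]+list(m['kt']-[375,125])
    return np.array(r)/4
def full(p): return np.r_[res(p),(p[2]-71.2)/1.5]
q=least_squares(full,[485,-256,71.4,0,0,.18]);C=np.linalg.inv(q.jac.T@q.jac)
print(np.round(q.x[:3],1),np.degrees(q.x[3:]).round(1),'sd',np.sqrt(np.diag(C))[:3].round(1),np.degrees(np.sqrt(np.diag(C))[3:]).round(1),np.round(q.fun*4,1))
```

```text
toolz [ 0.0393  0.0075 -0.9992] tooly [-1.804e-01  9.836e-01  2.000e-04]
toolz [ 0.0474  0.0051 -0.9989] tooly [-0.1902  0.9817 -0.004 ]
el [[388.0, 422.0], [420.0, 299.0]]
er [[224.0, 380.0], [249.0, 257.0]]
b1 [200.0, 141.0]
b2 [503.0, 300.0]
bot [288.0, 474.0]
kt [370.0, 122.0]
[ 485.6 -237.9   61.1] [16.7 -1.  28.1] sd [2.5 0.9 1.5] [0.8 1.3 1.6] [-157.8  -92.8  154.2  211.5    9.3   16.    25.1   18.   -29.5   62.8
   36.5  -27. ]
```

```bash
cat > fit.py <<'E'
from h import *
from scipy.spatial.transform import Rotation as Ro
from scipy.optimize import least_squares
def fit(s,f,L,Rr,b1,b2,bot,kt,z):
    def model(p):
        R=Ro.from_euler('xyz',[p[3],p[4],p[5]]).as_matrix(); o=np.array(p[:3])
        P=lambda v:f(proj(s,o+R@np.array(v,float)))
        cam=-s['R'].T@s['t']; v=R.T@(cam-o); a=np.arctan2(v[1],v[0]); n=np.array([-np.sin(a),np.cos(a),0])
        return dict(er=[P(24*n+[0,0,5]),P(24*n+[0,0,60])],el=[P(-24*n+[0,0,5]),P(-24*n+[0,0,60])],
          b1=P([0,47,85]),b2=P([0,-47,85]),bot=P([24*np.cos(a),24*np.sin(a),0]),kt=P([0,0,124]))
    def full(p):
        m=model(p); r=[]
        for key,pts in(('el',L),('er',Rr)):
            a,b=m[key]; d=(b-a)/np.linalg.norm(b-a)
            r+=[ (np.array(q)-a)@[-d[1],d[0]] for q in pts]
        r+=list(m['b1']-b1)+list(m['b2']-b2)+[m['bot'][1]-bot]+list(m['kt']-kt)
        return np.r_[np.array(r)/4,(p[2]-z)/1.5]
    q=least_squares(full,[485,-256,z,0,0,.18]);C=np.linalg.inv(q.jac.T@q.jac)
    print(np.round(q.x[:3],1),np.degrees(q.x[3:]).round(1),'sd',np.sqrt(np.diag(C))[:3].round(1),np.degrees(np.sqrt(np.diag(C))[3:]).round(1),np.round(q.fun*4,1))
E
python3 - <<'E'
from fit import *
s=pickle.load(open('pics/k_side.pkl','rb'))
f=lambda q:(q-np.array([310,210]))*580/70
fit(s,f,[(250,280),(233,400)],[(420,290),(397,415)],(213,150),(503,296),472,(375,125),71.2)
E
```

```text
[ 488.5 -257.8   70.4] [-0.7 -1.2 10.2] sd [1.9 1.1 1.5] [0.6 1.1 1.3] [-1.2  3.1 -7.8 -1.6 -8.6 -7.   4.2  3.8  1.1 -3.1 -1.1 -2.2]
```

The fit gives a base at about (487, -257) with a 1–1.5° lean, which will settle on contact. I'll shift by (-3, +2) and lower to contact.

Request:
jog_arm([
  [-2,1,0],
  [-1,1,0],
  [0,0,-0.8],
  [0,0,0],
], yaw=[0,0,0,0])

```text
t: 13.13
ee_pos: [483.0, -253.9, 185.7]
orientation: [-0.296, 3.08, 0.001]
ft_force: [0.3, -0.4, -3.4]
width: 25.2
```

Request:
jog_arm([
  [0,0,-0.7],
  [0,0,0],
], yaw=[0,0])

```text
t: 13.3
ee_pos: [483.2, -254.0, 185.2]
orientation: [-0.296, 3.079, 0.0]
ft_force: [-0.4, 0.8, -2.7]
width: 25.6
```

Request:
jog_arm([
  [0,0,-1],
  [0,0,0],
], yaw=[0,0])

```text
t: 13.47
ee_pos: [484.1, -254.3, 185.2]
orientation: [-0.295, 3.077, -0.001]
ft_force: [0.1, 0.7, -3.8]
width: 25.3
```

Request:
jog_arm([
  [0,0,-1],
  [0,0,0],
], yaw=[0,0])

```text
t: 13.63
ee_pos: [485.1, -254.6, 185.2]
orientation: [-0.295, 3.075, -0.003]
ft_force: [-0.5, -0.1, -3.0]
width: 25.3
```

Request:
jog_arm([
  [-1,0,-1.5],
  [-1,0,-1],
], yaw=[0,0])

```text
t: 13.8
ee_pos: [485.4, -255.1, 185.1]
orientation: [-0.293, 3.07, -0.005]
ft_force: [-0.4, 3.9, 7.5]
width: 25.6
```

Run:
```python
from h import *
s=snap('side','l');o=ctrl.get_obs();print(o['ee_pos'],o['orientation'],o['width'],o['ft_force'],o['moment'])
cv2.imwrite('pics/l.png',cv2.resize(s['img'][210:280,310:380],(580,580),interpolation=2))
```

```text
[ 485.37322982 -255.09218333  185.09419524] [-0.29347597  3.07001496 -0.0052893 ] 25.059048014240407 [-0.7672805   2.71691581  8.04350918] [0.81897261 0.0531741  0.01614131]
```

View pics/l.png

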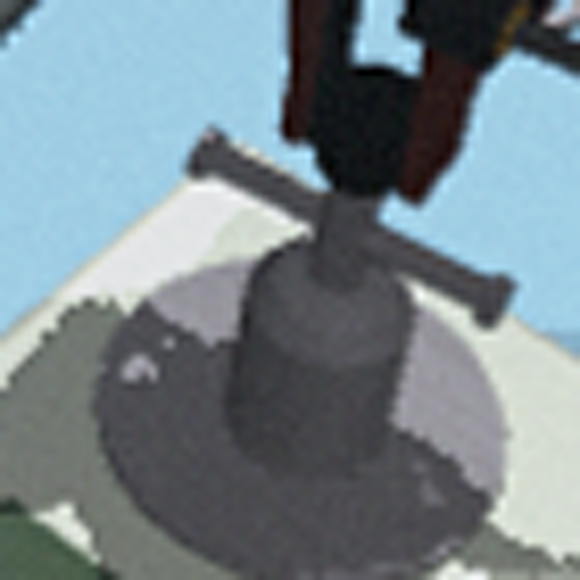

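Request:
jog_arm([
  [0,0,0.5],
], yaw=[0])

```text
t: 13.93
ee_pos: [485.3, -255.0, 185.7]
orientation: [-0.293, 3.07, -0.005]
ft_force: [-0.5, 1.2, -3.7]
width: 25.5
```

Request:
jog_arm([
  [0,0,0],
], yaw=[0])

```text
t: 14.02
ee_pos: [485.2, -255.0, 185.6]
orientation: [-0.294, 3.07, -0.006]
ft_force: [-0.7, 0.6, -4.1]
width: 25.4
```

Request:
jog_arm([
  [0,0,0],
  [0,0,0],
  [0,0,0],
  [0,0,0],
  [0,0,0],
  [0,0,0],
], yaw=[0,0,0,0,0,0], gripper=0.3)

```text
t: 14.52
ee_pos: [485.1, -255.4, 185.0]
orientation: [-0.294, 3.07, -0.006]
ft_force: [0.0, 0.3, -0.2]
width: 60.3
```

Run:
```python
from h import *
s=snap('side','m');o=ctrl.get_obs();print(o['ee_pos'],o['orientation'],o['width'],o['ft_force'])
cv2.imwrite('pics/m.png',cv2.resize(s['img'][210:280,310:380],(580,580),interpolation=2))
```

```text
[ 485.06994375 -255.4475222   185.02434882] [-0.29381866  3.07042001 -0.0061986 ] 60.58563877043599 [ 0.29349461 -0.32343269 -0.28886678]
```

View pics/m.png

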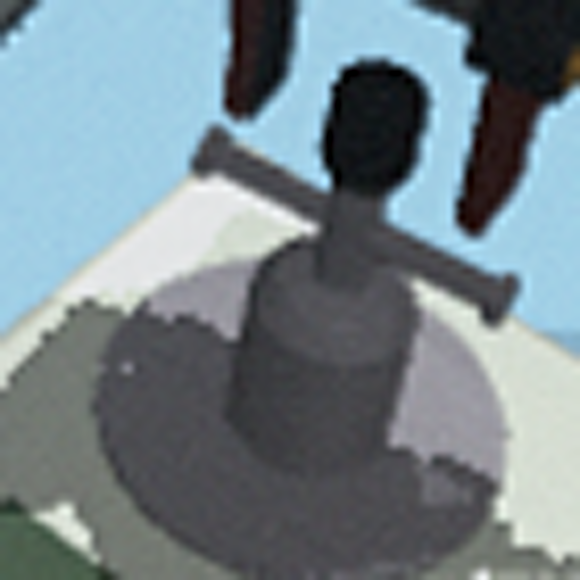

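Released: the cylinder stands upright on the pan and the fingers are clear of the knob on both sides. I'll withdraw straight up, then move back out of the top camera's view.

Request:
jog_arm([
  [0,0,8],
  [0,0,15],
  [0,0,25],
  [0,0,30],
  [0,0,30],
  [0,0,20],
  [-10,-20,0],
  [-10,-30,0],
  [-10,-30,0],
  [-10,-30,0],
  [-10,-30,0],
  [-10,-20,0],
  [0,0,0],
], yaw=[0,0,0,0,0,0,0,0,0,0,0,0,0])

```text
t: 15.65
ee_pos: [431.0, -410.5, 329.3]
orientation: [-0.262, 3.084, -0.033]
ft_force: [0.1, 0.1, 0.1]
width: 61.8
```

Run:
```python
from h import *
s=snap('side','n');t=snap('top','n');o=ctrl.get_obs();print(o['t'],o['ee_pos'],o['width'],o['ft_force'])
b=cv2.resize(t['img'][130:240,300:410],(400,384),interpolation=2)
cv2.imwrite('pics/n.png',np.hstack([cv2.resize(s['img'],(400,300)),cv2.resize(t['img'],(400,300))]))
cv2.imwrite('pics/n2.png',np.hstack([cv2.resize(s['img'][200:300,290:390],(400,400),interpolation=2),cv2.resize(t['img'][130:230,305:405],(400,400),interpolation=2)]))
```

```text
15.75 [ 431.68772651 -408.05402402  328.96831261] 61.28924258772563 [ 0.27079269  0.54229556 -0.74218177]
```

View pics/n.png

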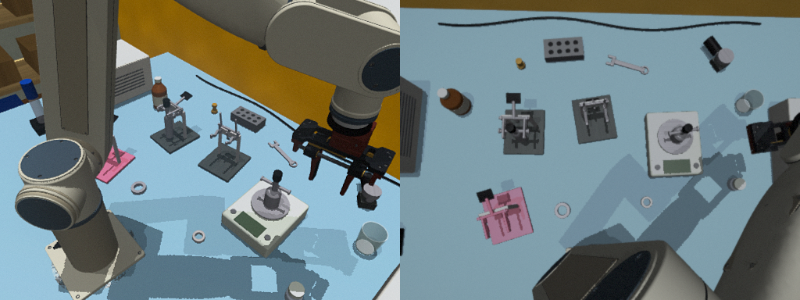

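View pics/n2.png

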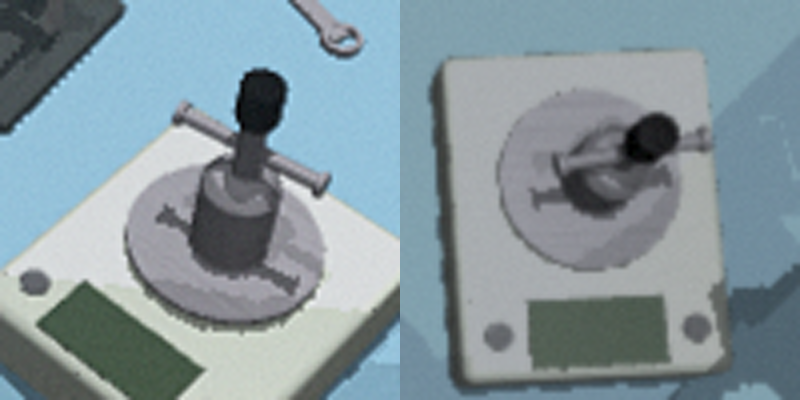

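Run:
```python
from h import *
t=pickle.load(open('pics/n_top.pkl','rb'));s=pickle.load(open('pics/n_side.pkl','rb'))
print('knob top',atz(t,(305+256/4,130+129/4),208),atz(s,(290+264/4,200+78/4),208))
A=atz(t,(305+160/4,130+162/4),155);B=atz(t,(305+306/4,130+137/4),155);print('bar mid',(A+B)/2)
print('pan',atz(t,(305+190/4,130+179/4),70),atz(s,(290+225/4,200+243/4),70))
```

```text
knob top [ 486.17515304 -254.57374266  208.        ] [ 488.80222809 -254.58264125  208.        ]
bar mid [ 485.19939228 -256.82442347  155.        ]
pan [ 482.87163856 -253.02460242   70.        ] [ 482.80889245 -257.776425     70.        ]
```

```bash
python3 -c "
from workcell import ctrl
print(ctrl.close_job())"
```

```text
the job is handed in; nothing more can be done
None
```

I freed the short, stout cylinder and stood it upright on the balance pan, then handed the job in at about 15.8 s of the 51 s allowed; the hand-in gave no verdict.

- **Keeper:** I pressed the thumb pad on the middle stand until the keeper snapped open. It was still open, rods upright, in the last pictures.
- **Lift and placing:** I lifted the cylinder straight up by its knob and set it down. My first touch pressed about 10 N on one edge of its base, so I eased off half a millimetre before letting go. It dropped less than 0.5 mm.
- **Last checks:** The cylinder's axis is at about (486, -255.5) mm and the pan's centre at about (483, -255), so it stands roughly 3 mm off centre. The robot is clear of everything, and the long cylinder and the pink look-alike are untouched.
- **Disagreements:** The two cameras differ by 2 to 5 mm on these positions. The tool had drifted to about 3° of tilt by the end, though the cylinder stood upright once released.

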